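# Clear the leaning bottle and close the seed carton

### The job

A square bottle leans out of the open seed carton and keeps it from being closed. Take the bottle out and stand it upright in the middle of the empty terracotta saucer, gently and letting go of it; only then close the carton: fold both side flaps down flat first, then the lid over them until it lies flush. Leave the two jars in the carton, do not crush the cardboard, and leave the potted seedling on the other side where it stands.

Things in the scene. Friction and masses are not known exactly. Their poses are not given: they have to be found in the camera images.
- carton: open cardboard carton fixed to the counter, outer 158 (x) x 208 (y) x 104 mm high, walls and floor 4 mm. Origin: centre of its underside. Its x points from the near rim (robot's side, no flap) to the lid's hinge side, y to its left, z up. Inside, a divider 60 mm high runs along y, its near face at x = 9 mm
- flap_left (a joint): hinge of the left side flap (148 mm along x, 85 mm long from hinge to free edge, 4 mm thick), hinge line along the carton's x at its y = 104, z = 106 mm: 0 = folded in, lying level over the opening, pi/2 = standing up, about 2.2 = leaning outward; it stays where it is left
- flap_right (a joint): hinge of the right side flap, mirror image of the left one, hinge line at y = -104 mm; same values
- lid (a joint): hinge of the lid (208 mm along y, 158 mm long from hinge to free edge, 4 mm thick), hinge line along the carton's y at its x = 79, z = 110 mm: 0 = closed, lying level on the carton, pi/2 = standing up, about 1.8 = leaning away from the robot; it stays where it is left
- flap_left_edge (a point): middle of the left flap's free edge
- flap_right_edge (a point): middle of the right flap's free edge
- lid_edge (a point): middle of the lid's free edge
- bottle: white plastic bottle of square section 46 x 46 mm, body 138 mm high, then a round neck and grey screw cap 29 mm across, 170 mm in all, about 0.25 kg. Origin: centre of its underside; z runs along its axis to the cap, x and y are normal to its flat sides. It starts leaning about 22 degrees: foot inside the carton against the divider, side on the near rim, cap out towards the robot
- saucer: terracotta plant saucer fixed to the counter, 128 mm across, 16 mm high, flat inner floor 6 mm above the counter and about 94 mm across; to the left or right of the carton. Origin: centre of its underside
- jar_a: small jar inside the carton, 36 mm across, 60 mm high, standing left of the bottle; origin centre of its underside
- jar_b: the same jar, standing right of the bottle
- pot: bystander: terracotta pot with a seedling and a label, 98 mm across, 90 mm high (label to 150), standing on the counter on the other side of the carton from the saucer; origin centre of its underside
There are look-alikes about, which are no part of the job. What is shaped like the bottle but purple is not meant. What is shaped like the jar_b but green is not meant.

How it is judged:
On the way, in this order (a step that is already met when the one before it is completed fails the run):
1. the bottle stands upright in the saucer, let go (angle between bottle's own z axis and vertical below 0.1 rad and horizontal distance between bottle and saucer below 0.03 m and z of bottle in the frame of saucer between 0.002 and 0.011 m and contact force between the fingers and bottle below 0.2 N), for 0.2 s.
2. both side flaps are folded down while the lid is still open (value of joint each of flap_left, flap_right below 0.1 rad and value of joint lid above 0.5 rad), for 0.1 s.
At the end, for the whole second after the job is handed in: The bottle stands upright (within 0.1 rad) on the saucer's floor, within 30 mm of its middle, released and at rest; both side flaps are down (below 0.1 rad) and the lid is flush over them (below 0.05 rad); both jars are still in the carton (all of step 1 and value of joint each of flap_left, flap_right below 0.1 rad and value of joint lid below 0.05 rad and linear speed of bottle below 0.02 m/s and horizontal distance between each of jar_a, jar_b and carton below 0.13 m and height (world z) of each of jar_a, jar_b below 0.06 m); the robot touches nothing.
It fails at once if the carton is crushed: the fingers press on it or its flaps with more than 60 N (contact force between the fingers and carton above 60 N).
It fails at once if the bottle is slammed down on the saucer (more than 120 N) (contact force between bottle and saucer above 120 N).
It fails at once if the bottle is dropped (moves faster than 0.5 m/s while the fingers do not hold it) (linear speed of bottle above 0.5 m/s and contact force between the fingers and bottle below 0.2 N).
It fails at once if the potted seedling is moved by more than 40 mm (distance of pot from where it was at the start of the episode above 0.04 m).
It also fails if it takes over 72 s, if anything falls off the work surface, if the arm or the gripper's body presses on something with over 40 N, if the wrist force passes 120 N, or if a joint passes its speed limit or range.

### The arm

A 6-joint arm with a two-finger parallel gripper is mounted at the origin on the work surface. World frame = base frame: x ahead of the robot, y to its left, z up, the work surface at z = 0. Lengths are in m, angles in rad, forces in N, time in s.
With the tool pointing down it reaches from about 0.375 to 0.9 m from the base axis. Payload 3.1 kg.
Tool frame: the origin (TCP) lies at the very end of the fingers, on their centre line; the grasp point (between the pads) lies 19 mm behind it; z points along the fingers, y is the direction in which the jaws open and shut (so a half turn about z gives the same grasp; the last joint's range is limited). The gripper opens to 85 mm and grips with 20 to 120 N. Pads are 22 mm wide; open, the fingers measure 114 mm over their backs; the gripper's body (76 mm by 85 mm) begins 54 mm behind the grasp point. The pads swing forward as they close: fully open they stand 13 mm farther back than shut.
Start: joints at [1.131, 0.527, 1.433, -0, 1.181, -0.178], TCP at [0.162, 0.604, 0.231] pointing down, gripper open.
Joint ranges: [-3.08, 3.08], [-0.75, 2.2], [0.22, 2.44], [-1.43, 4.57], [0, 2.65], [-2.85, 2.85]. Speed limits (rad/s): [2.79, 2.79, 3.14, 3.14, 3.14, 3.14].

### API

Orientations are given as a unit quaternion [x, y, z, w].
In Python, from station import manip gives the robot as it stands.
- The arm moves only by the tool send_rows, never from a script. Its argument "motion" is a list of rows, each an object with "gripper": the finger opening in mm, from 0 to 85.4; "travel": the shift along the tool's x, y, z in mm, a list of three; "rotation": the turn, a rotation vector about the tool's x, y, z in degrees, a list of three. In form: [{"gripper": gripper, "travel": [x, y, z], "rotation": [ax, ay, az]}, ...]. A call has 1 to 12 rows; each row shifts and turns the commanded pose from where the row before left it, along the tool's axes as they then stand; what a row does not reach is not made up. A row lasts 1/12 s, in which the tool goes at most 41.7 mm and 7.16 degrees, less where a joint would pass 70% of its speed; a pose out of reach is approached as far as the arm can. A call is refused whole if a number of a shift passes 41.7 or a number of a turn 7.16, either way. A call with a gripper value outside its range is refused whole. The fingers move at their own pace and stop on an object; "newtons" is the grip in N (left out, the last holds). Time passes only in rows, so rows that do not move let the fingers close. It gives the time, the measured TCP pose, the force and the opening at its end, in the units of the state.
- manip.sense(): the state, without advancing time (a new reading comes with each control period).
- manip.snapshot(name): name is "scene" or "top" or "wrist"; returns the picture (400x640x3 uint8, red, green, blue); there is no depth.
- manip.calibration(name): a dict with "fx", "fy", "cx", "cy" (pixels), "k1" (the pictures are not rectified: a ray, as slopes to the right and down, at radius r is drawn at 1 + k1 r^2 times it, then the intrinsics apply), "cam_to_world" (4x4, takes a point from camera to world coordinates). Camera axes: x right, y down, z forward; pixel columns grow to the right and rows downward; lengths in m; the calibration is good to about 2 mm. A picture is of the moment at which its call begins: read the wrist's pose just before it. calibration takes no time and is no camera call; for the wrist camera it gives the pose at the moment of the call.
- manip.sign_off(): hands the job in, once; it reports no verdict.
The state is a dict: "t": time; "q": joint angles; "qd": joint speeds; "tau": joint torques, N m; "tcp_pos": TCP position; "tool_rot": TCP orientation; "force": force on the tool from outside, world axes, zero at the start; "ft_torque": the same for the moment, N m; "finger_gap": opening from 0.0 (shut) to 1.0 (fully open).
Only numpy, scipy, OpenCV 4.12 (cv2) and the standard library are available. Lean on these libraries where they do the work, as an engineer would, in place of code of your own. Each camera call takes 0.05 s, during which the arm holds its last target. There are 200 camera calls.

## Working session

There is one attempt and no reset: what is moved stays moved. The work goes in short steps, Python scripts to look and compute and a tool call to move; the robot and the scene stay as the last step left them, time stands still between calls to the robot, and variables do not carry over. Pictures are saved under pics/ and viewed, about 8 in all and at most 12, crops included, and the job is handed in when it is done.

Besides the shell and the picture viewer there is one more tool, called after ">>>" as a command line: name --argument value ..., lists and objects as JSON in quotes. send_rows: Moves the arm, as the interface text tells. Its arguments: {"type":"object","properties":{"motion":{"type":"array","items":{"type":"object","properties":{"gripper":{"type":"number"},"travel":{"type":"array","items":{"type":"number"}},"rotation":{"type":"array","items":{"type":"number"}}}}},"newtons":{"type":"number"}},"required":["motion"]}

```bash
mkdir -p pics
python3 - <<'E'
from station import manip
import cv2,numpy as np
s=manip.sense(); print(s['t'],s['tcp_pos'],s['tool_rot'],s['finger_gap'])
for n in ["scene","top"]:
    im=manip.snapshot(n); cv2.imwrite(f'pics/{n}0.png',im[:,:,::-1])
    c=manip.calibration(n); print(n,{k:(np.round(v,3).tolist()) for k,v in c.items()})
E
```

```text
0.0 [0.16141714 0.60303607 0.2303195 ] [ 1.30525852e-01  9.91444298e-01 -1.04589273e-03 -3.34197653e-04] 0.9995365977155297
scene {'fx': 450.488, 'fy': 450.488, 'cx': 325.124, 'cy': 201.66, 'k1': 0.038, 'cam_to_world': [[-0.879, 0.333, -0.343, 0.998], [0.478, 0.632, -0.61, 0.793], [0.013, -0.699, -0.715, 1.019], [0.0, 0.0, 0.0, 1.0]]}
top {'fx': 409.765, 'fy': 409.765, 'cx': 316.477, 'cy': 209.586, 'k1': -0.043, 'cam_to_world': [[-0.02, -0.996, 0.081, 0.494], [-1.0, 0.02, 0.001, -0.004], [-0.003, -0.081, -0.997, 1.048], [0.0, 0.0, 0.0, 1.0]]}
```

View pics/scene0.png

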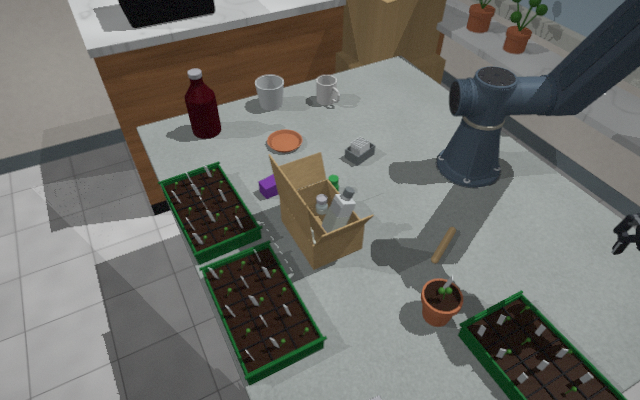

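View pics/top0.png

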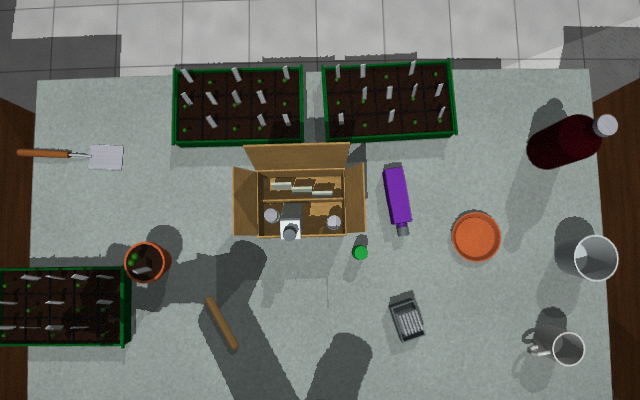

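The top view shows the carton around (300,200). Bottle candidates are the white/grey-capped one at (290,228), which is the one I want, and the purple one lying at (397,200), which isn't. The jars are at (271,215) and (334,222); the green one at (360,252) is a decoy. The saucer is at (476,237) on the right, and the pot is at (145,262) on the left.

```bash
cat > h.py <<'E'
import numpy as np, cv2
from scipy.spatial.transform import Rotation as R
from station import manip
def ray(name,px,c=None):
    c=c or manip.calibration(name)
    K=np.array([[c['fx'],0,c['cx']],[0,c['fy'],c['cy']],[0,0,1.]])
    p=cv2.undistortPoints(np.array([[px]],float),K,np.array([c['k1'],0,0,0.]))[0,0]
    T=np.array(c['cam_to_world']); return T[:3,3],T[:3,:3]@np.array([p[0],p[1],1.])
def onz(name,px,z,c=None):
    o,d=ray(name,px,c); return o+d*(z-o[2])/d[2]
def proj(name,P,c=None):
    c=c or manip.calibration(name); T=np.array(c['cam_to_world'])
    q=T[:3,:3].T@(np.array(P)-T[:3,3]); s=q[:2]/q[2]; s=s*(1+c['k1']*s@s)
    return s*c['fx']+[c['cx'],c['cy']]
def tri(n1,p1,n2,p2):
    o1,d1=ray(n1,p1);o2,d2=ray(n2,p2)
    A=np.stack([d1,-d2],1);t=np.linalg.lstsq(A,o2-o1,rcond=None)[0]
    a=o1+d1*t[0];b=o2+d2*t[1];return (a+b)/2,np.linalg.norm(a-b)
E
python3 - <<'E'
from h import *
im=cv2.imread('pics/top0.png')
cr=cv2.resize(im[135:265,220:380],None,fx=5,fy=5,interpolation=cv2.INTER_CUBIC)
sc=cv2.imread('pics/scene0.png')
cr=cv2.resize(im[140:260,225:375],None,fx=4,fy=4,interpolation=cv2.INTER_CUBIC)
cv2.imwrite('pics/ctop.png',cr)
cs=cv2.resize(sc[145:275,250:390],None,fx=4.5,fy=4.5,interpolation=cv2.INTER_CUBIC)
cv2.imwrite('pics/cscene.png',cs)
h=cv2.cvtColor(im,cv2.COLOR_BGR2HSV)
m=cv2.inRange(h,(3,140,90),(14,255,255))
n,l,s,c=cv2.connectedComponentsWithStats(m)
for i in range(1,n):
    if s[i,4]>300:
        (x,y),r=cv2.minEnclosingCircle(np.argwhere(l==i)[:,::-1].astype(np.float32)); print(s[i],x,y,r,onz('top',(x,y),.016 if x>400 else .09))
E
```

```text
[ 17 149  51   9 321] 42.0 153.5 25.24390983581543 [0.72188619 0.66086203 0.09      ]
[ 452  212   49   50 1895] 475.81085205078125 236.7236785888672 24.928627014160156 [ 0.50071744 -0.40456257  0.016     ]
```

View pics/ctop.png

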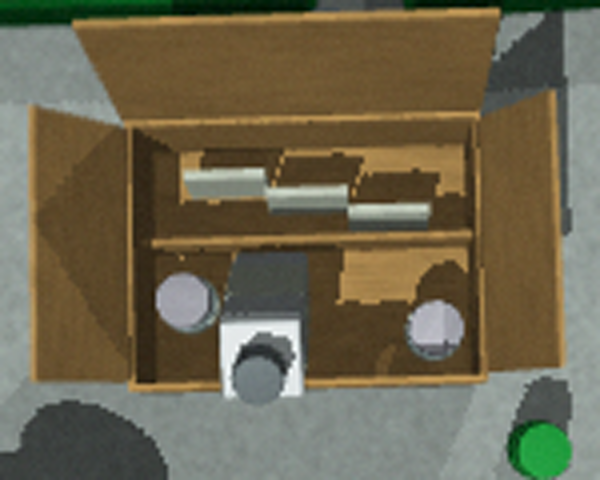

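View pics/cscene.png

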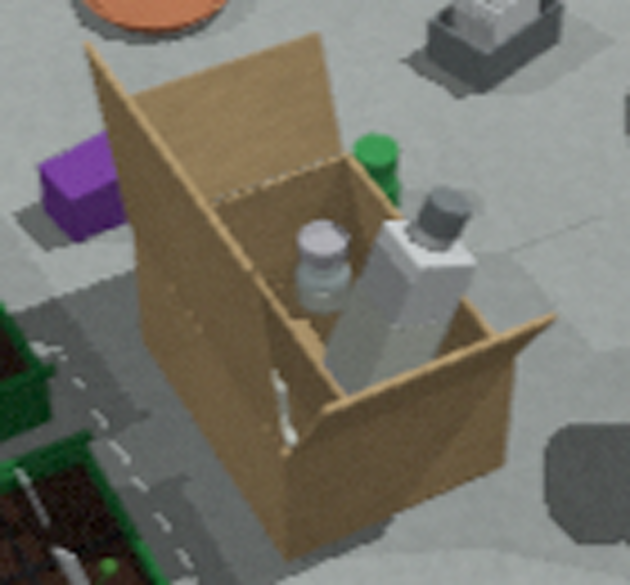

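The crops show the bottle leaning over the near rim, with its cap at top (289.5,234.5) and scene (350,189), plus two grey-lidded jars inside. The near rim corners are at top (258,237) and (347,235), the far ones at (257,171) and (344.5,169). Both flaps lean outward and the lid leans back.

Run:
```python
from h import *
f=lambda u,v:(225+u/4-.4,140+v/4-.4)
P={k:onz('top',f(*p),.104)[:2] for k,p in dict(nl=(132,388),nr=(487,380),fl=(128,125),fr=(478,117)).items()}
for k in P: print(k,P[k].round(4))
c=sum(P.values())/4; yx=P['fl']+P['fr']-P['nl']-P['nr']; yy=P['nl']+P['fl']-P['nr']-P['fr']
print('c',c,np.degrees(np.arctan2(yx[1],yx[0])),np.degrees(np.arctan2(-yy[0],yy[1])),np.linalg.norm(yx)/2,np.linalg.norm(yy)/2)
g=lambda u,v:(250+u/4.5-.4,145+v/4.5-.4)
print('cap',tri('top',f(257,378),'scene',g(450,200)))
print('shoulder corners top z guess',[onz('top',f(*p),.2).round(4) for p in [(220,318),(301,318),(222,397),(302,396)]])
print('jarA',onz('top',f(184,302),.064),'jarB',onz('top',f(436,328),.064))
print('lidcorners',tri('top',f(75,22),'scene',g(285,452)),tri('top',f(498,12),'scene',g(88,46)))
print('flapL corners',tri('top',f(33,380),'scene',g(553,318)))
print('flapR corners',tri('top',f(555,92),'scene',g(135,95)),tri('top',f(563,366),'scene',g(318,35)))
print('pot',onz('top',(145,262),.09))
```

```text
nl [0.5109 0.1337]
nr [ 0.5114 -0.0707]
fl [0.6641 0.1348]
fr [ 0.6646 -0.0695]
c [0.5877388 0.0320818] 0.4382443917903014 0.14018022820057222 0.1531880615573661 0.2043510516967282
cap (array([0.51230411, 0.05777132, 0.17168596]), np.float64(0.0032601841463412813))
shoulder corners top z guess [array([0.5445, 0.0737, 0.2   ]), array([0.5436, 0.0316, 0.2   ]), array([0.5036, 0.0732, 0.2   ]), array([0.5033, 0.0318, 0.2   ])]
jarA [0.56272328 0.10770643 0.064     ] jarB [ 0.54399989 -0.04368601  0.064     ]
lidcorners (array([0.69742911, 0.16495214, 0.16021665]), np.float64(0.034857060271251454)) (array([ 0.68562192, -0.06861876,  0.26532837]), np.float64(0.002856500076028921))
flapL corners (array([0.51418701, 0.17541093, 0.1807399 ]), np.float64(0.0012603833508561292))
flapR corners (array([ 0.65383266, -0.09973981,  0.19319933]), np.float64(0.016642888221677067)) (array([ 0.51532916, -0.10478198,  0.18232821]), np.float64(0.0027611710269936085))
pot [0.45655515 0.40134584 0.09      ]
```

```bash
cat >> h.py <<'E'
def tilt(deg=22,yaw=0): # tool down, leaning so that z points forward by deg; yaw about world z
    return R.from_euler('z',yaw,degrees=True)*R.from_quat([0,1,0,0])*R.from_euler('y',-deg,degrees=True)
def rel(p,Rt,p0=None,R0=None):
    s=manip.sense(); p0=s['tcp_pos'] if p0 is None else p0; R0=R.from_quat(s['tool_rot']) if R0 is None else R0
    rv=np.degrees((R0.inv()*Rt).as_rotvec()); tr=1000*(Rt.inv().apply(np.array(p)-p0))
    print('t',round(s['t'],2),'ROT first',rv.round(1),'min rows',np.abs(rv).max()/7.16,'| then TRAVEL',tr.round(1),'rows',np.abs(tr).max()/41.7)
def st():
    s=manip.sense(); print('t',round(s['t'],2),'tcp',s['tcp_pos'].round(4),'eul',R.from_quat(s['tool_rot']).as_matrix().round(3).tolist(),'F',np.round(s['force'],1),'gap',round(s['finger_gap']*85.4,1))
E
python3 - <<'E'
from h import *
print(tilt().as_matrix().round(3))
rel([.5007,.057,.205],tilt())
E
```

```text
[[-0.927  0.     0.375]
 [ 0.     1.     0.   ]
 [-0.375  0.    -0.927]]
t 0.1 ROT first [ -3.  -21.9 -14.8] min rows 3.059861859756297 | then TRAVEL [-305.  -546.1  150.6] rows 13.096292300767036
```

>>> send_rows --motion '[{"gripper": 85,"travel": [0,0,0],"rotation": [-0.75,-5.5,-3.7]},{"gripper": 85,"travel": [0,0,0],"rotation": [-0.75,-5.5,-3.7]},{"gripper": 85,"travel": [0,0,0],"rotation": [-0.75,-5.5,-3.7]},{"gripper": 85,"travel": [0,0,0],"rotation": [-0.75,-5.5,-3.7]},{"gripper": 85,"travel": [-19,-34,9.4],"rotation": [0,0,0]},{"gripper": 85,"travel": [-19,-34,9.4],"rotation": [0,0,0]},{"gripper": 85,"travel": [-19,-34,9.4],"rotation": [0,0,0]},{"gripper": 85,"travel": [-19,-34,9.4],"rotation": [0,0,0]},{"gripper": 85,"travel": [-19,-34,9.4],"rotation": [0,0,0]},{"gripper": 85,"travel": [-19,-34,9.4],"rotation": [0,0,0]},{"gripper": 85,"travel": [-19,-34,9.4],"rotation": [0,0,0]},{"gripper": 85,"travel": [-19,-34,9.4],"rotation": [0,0,0]}]'

```text
t: 1.1
tcp_pos: [0.3312, 0.3301, 0.2183]
tool_rot: [-0.0, 0.981, 0.001, 0.192]
force: [1.3, 0.3, -0.6]
finger_gap: 0.995
```

>>> send_rows --motion '[{"gripper": 85,"travel": [-19,-34,9.4],"rotation": [0,0,0]},{"gripper": 85,"travel": [-19,-34,9.4],"rotation": [0,0,0]},{"gripper": 85,"travel": [-19,-34,9.4],"rotation": [0,0,0]},{"gripper": 85,"travel": [-19,-34,9.4],"rotation": [0,0,0]},{"gripper": 85,"travel": [-19,-34,9.4],"rotation": [0,0,0]},{"gripper": 85,"travel": [-19,-34,9.4],"rotation": [0,0,0]},{"gripper": 85,"travel": [-19,-34,9.4],"rotation": [0,0,0]},{"gripper": 85,"travel": [0,0,0],"rotation": [0,0,0]}]'

```text
t: 1.77
tcp_pos: [0.4842, 0.0886, 0.2082]
tool_rot: [0.005, 0.981, -0.001, 0.195]
force: [1.0, -0.1, 0.3]
finger_gap: 0.996
```

Run:
```python
from h import *
st(); im=manip.snapshot('wrist'); cv2.imwrite('pics/w1.png',im[:,:,::-1])
c=manip.calibration('wrist');print(np.round(c['cam_to_world'],3).tolist(),c['fx'])
a=np.array([-.375,0,.927]);b=np.array([.5757,.057,.0126])
for s in (.138,.17): print(s,proj('wrist',b+a*s))
for dx in(-.023,.023):
  for dy in (-.023,.023): print(proj('wrist',b+a*.138+[dx*.927,dy,dx*.375]))
rel([.5757-.375*.103,.057,.0126+.927*.103],tilt())
```

```text
t 1.77 tcp [0.4842 0.0886 0.2082] eul [[-0.924, 0.009, 0.383], [0.009, 1.0, -0.003], [-0.383, 0.001, -0.924]] F [ 1.  -0.1  0.3] gap 85.0
[[0.007, 0.778, 0.629, 0.36], [1.0, -0.007, -0.003, 0.093], [0.002, 0.629, -0.778, 0.311], [0.0, 0.0, 0.0, 1.0]] 351.68178640588127
0.138 [265.46467411 228.03327134]
0.17 [257.4841038  248.51182502]
[228.34977583 195.37779101]
[298.95881871 194.9024929 ]
[233.79741491 259.34995996]
[300.52366565 258.90662679]
t 1.82 ROT first [-0.1  0.3 -0.5] min rows 0.06551340499439065 | then TRAVEL [-14.5 -33.9 113.1] rows 2.7120067489501647
```

View pics/w1.png

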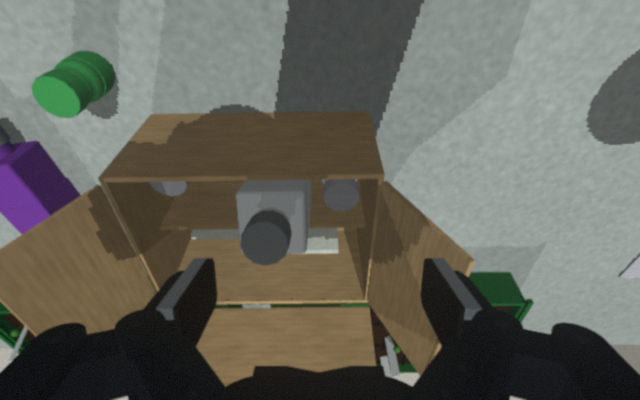

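The wrist view shows the bottle shoulder at u 238–310, v 182–252, with the cap at (267,237). That's about 10 px right of and above my prediction, so I'll check whether the arm had settled when the picture was taken.

Run:
```python
from h import *
st()
a=np.array([-.375,0,.927]);b=np.array([.5757,.057,.0126])
print(proj('wrist',b+a*.17), 'cap ray at z=.170',onz('wrist',(267,237),.170))
for p in [(238,182),(310,182)]: print(onz('wrist',p,b[2]+.927*.138-.375*.023))
```

```text
t 1.82 tcp [0.4812 0.0909 0.2075] eul [[-0.925, 0.008, 0.379], [0.008, 1.0, -0.001], [-0.379, 0.002, -0.925]] F [-0.2 -0.  -0.4] gap 85.2
[257.4841038  248.51182502] cap ray at z=.170 [0.50271631 0.06344456 0.17      ]
[0.49188238 0.04191025 0.131901  ]
[0.49226458 0.08742532 0.131901  ]
```

Run:
```python
from h import *
rel([.5341,.060,.1085],tilt())
```

```text
t 1.82 ROT first [-0.1  0.3 -0.5] min rows 0.06551340499439065 | then TRAVEL [-11.9 -30.9 111.6] rows 2.675964910809258
```

>>> send_rows --motion '[{"gripper": 85,"travel": [-6,-15.5,0],"rotation": [0,0.3,-0.5]},{"gripper": 85,"travel": [-6,-15.5,0],"rotation": [0,0,0]},{"gripper": 85,"travel": [0,0,0],"rotation": [0,0,0]},{"gripper": 85,"travel": [0,0,18.6],"rotation": [0,0,0]},{"gripper": 85,"travel": [0,0,18.6],"rotation": [0,0,0]},{"gripper": 85,"travel": [0,0,18.6],"rotation": [0,0,0]},{"gripper": 85,"travel": [0,0,18.6],"rotation": [0,0,0]},{"gripper": 85,"travel": [0,0,18.6],"rotation": [0,0,0]},{"gripper": 85,"travel": [0,0,18.6],"rotation": [0,0,0]},{"gripper": 85,"travel": [0,0,0],"rotation": [0,0,0]},{"gripper": 85,"travel": [0,0,0],"rotation": [0,0,0]}]'

```text
t: 2.73
tcp_pos: [0.5296, 0.0656, 0.1072]
tool_rot: [-0.005, 0.982, 0.001, 0.188]
force: [-0.0, 0.4, 0.5]
finger_gap: 0.992
```

>>> send_rows --motion '[{"gripper": 40,"travel": [0,0,0],"rotation": [0,0,0]},{"gripper": 40,"travel": [0,0,0],"rotation": [0,0,0]},{"gripper": 40,"travel": [0,0,0],"rotation": [0,0,0]},{"gripper": 40,"travel": [0,0,0],"rotation": [0,0,0]},{"gripper": 40,"travel": [0,0,0],"rotation": [0,0,0]},{"gripper": 40,"travel": [0,0,0],"rotation": [0,0,0]},{"gripper": 40,"travel": [0,0,0],"rotation": [0,0,0]},{"gripper": 40,"travel": [0,0,0],"rotation": [0,0,0]}]' --newtons 40

```text
t: 3.4
tcp_pos: [0.5311, 0.0644, 0.1094]
tool_rot: [-0.004, 0.982, 0.0, 0.19]
force: [-2.2, 0.9, 5.2]
finger_gap: 0.536
```

Run:
```python
from h import *
st()
```

```text
t 3.4 tcp [0.5311 0.0644 0.1094] eul [[-0.928, -0.008, 0.374], [-0.008, 1.0, 0.002], [-0.374, -0.001, -0.928]] F [-2.2  0.9  5.2] gap 45.8
```

>>> send_rows --motion '[{"gripper": 40,"travel": [0,0,-5],"rotation": [0,0,0]},{"gripper": 40,"travel": [0,0,-10],"rotation": [0,0,0]},{"gripper": 40,"travel": [0,0,-15],"rotation": [0,0,0]},{"gripper": 40,"travel": [0,0,-15],"rotation": [0,0,0]},{"gripper": 40,"travel": [0,0,-15],"rotation": [0,0,0]},{"gripper": 40,"travel": [0,0,-15],"rotation": [0,0,0]},{"gripper": 40,"travel": [0,0,-15],"rotation": [0,0,0]},{"gripper": 40,"travel": [0,0,-15],"rotation": [0,0,0]},{"gripper": 40,"travel": [0,0,-15],"rotation": [0,0,0]},{"gripper": 40,"travel": [0,0,-15],"rotation": [0,0,0]},{"gripper": 40,"travel": [0,0,-15],"rotation": [0,0,0]},{"gripper": 40,"travel": [0,0,-5],"rotation": [0,0,0]}]'

```text
t: 4.4
tcp_pos: [0.4716, 0.0639, 0.2535]
tool_rot: [-0.004, 0.982, -0.0, 0.189]
force: [-0.8, 0.2, -2.2]
finger_gap: 0.535
```

Run:
```python
from h import *
st()
rel([.44,.0644,.28],tilt(0))
```

```text
t 4.4 tcp [0.4716 0.0639 0.2535] eul [[-0.928, -0.008, 0.372], [-0.008, 1.0, 0.001], [-0.372, -0.002, -0.928]] F [-0.8  0.2 -2.2] gap 45.7
t 4.4 ROT first [-0.  21.8  0.5] min rows 3.0496484181543315 | then TRAVEL [ 31.6   0.5 -26.5] rows 0.7580754254920548
```

>>> send_rows --motion '[{"gripper": 40,"travel": [0,0,0],"rotation": [0,3.6,0.1]},{"gripper": 40,"travel": [0,0,0],"rotation": [0,3.6,0.1]},{"gripper": 40,"travel": [0,0,0],"rotation": [0,3.6,0.1]},{"gripper": 40,"travel": [0,0,0],"rotation": [0,3.7,0.1]},{"gripper": 40,"travel": [0,0,0],"rotation": [0,3.7,0.1]},{"gripper": 40,"travel": [0,0,0],"rotation": [0,3.6,0]},{"gripper": 40,"travel": [16,0,-13],"rotation": [0,0,0]},{"gripper": 40,"travel": [16,-15,-13],"rotation": [0,0,0]},{"gripper": 40,"travel": [0,-30,0],"rotation": [0,0,0]},{"gripper": 40,"travel": [0,-30,0],"rotation": [0,0,0]},{"gripper": 40,"travel": [0,-30,0],"rotation": [0,0,0]},{"gripper": 40,"travel": [0,-30,0],"rotation": [0,0,0]}]'

```text
t: 5.4
tcp_pos: [0.4402, -0.0721, 0.2777]
tool_rot: [0.0, 1.0, 0.0, -0.0]
force: [-0.2, 0.3, -2.4]
finger_gap: 0.535
```

>>> send_rows --motion '[{"gripper": 40,"travel": [0,-30,0],"rotation": [0,0,0]},{"gripper": 40,"travel": [0,-30,0],"rotation": [0,0,0]},{"gripper": 40,"travel": [0,-30,0],"rotation": [0,0,0]},{"gripper": 40,"travel": [0,-30,0],"rotation": [0,0,0]},{"gripper": 40,"travel": [-10,-30,0],"rotation": [0,0,0]},{"gripper": 40,"travel": [-10,-30,0],"rotation": [0,0,0]},{"gripper": 40,"travel": [-10,-30,0],"rotation": [0,0,0]},{"gripper": 40,"travel": [-10,-30,0],"rotation": [0,0,0]},{"gripper": 40,"travel": [-10,-30,0],"rotation": [0,0,0]},{"gripper": 40,"travel": [-10,-30,0],"rotation": [0,0,0]},{"gripper": 40,"travel": [0,-15,0],"rotation": [0,0,0]},{"gripper": 40,"travel": [0,0,0],"rotation": [0,0,0]}]'

```text
t: 6.4
tcp_pos: [0.5007, -0.39, 0.2766]
tool_rot: [0.002, 1.0, -0.001, -0.0]
force: [0.2, -0.0, -3.3]
finger_gap: 0.535
```

Run:
```python
from h import *
st()
im=cv2.cvtColor(manip.snapshot('scene'),cv2.COLOR_RGB2BGR); cv2.imwrite('pics/s2.png',im)
t=cv2.cvtColor(manip.snapshot('top'),cv2.COLOR_RGB2BGR); cv2.imwrite('pics/t2.png',t)
a=cv2.resize(im[20:180,200:360],(640,640))[:600]; cv2.imwrite('pics/s2c.png',cv2.resize(im[30:180,210:360],(600,600),interpolation=cv2.INTER_CUBIC))
rel([.5007,-.4046,.2],tilt(0))
sc=cv2.imread('pics/scene0.png');h=cv2.cvtColor(sc,cv2.COLOR_BGR2HSV)
m=cv2.inRange(h,(3,120,90),(16,255,255))[120:160,255:310]
ys,xs=np.nonzero(m); print('saucer scene',onz('scene',((xs.min()+xs.max())/2+255,(ys.min()+ys.max())/2+120),.012))
p=manip.sense()['tcp_pos']; print('exp bottom px',proj('scene',p+[0,0,-.106]),'exp cap',proj('scene',p+[0,0,.064]))
```

```text
t 6.4 tcp [ 0.5007 -0.39    0.2766] eul [[-1.0, 0.004, -0.0], [0.004, 1.0, -0.001], [0.0, -0.001, -1.0]] F [ 0.2 -0.  -3.3] gap 45.7
t 6.5 ROT first [ 0.2 -0.1 -0.1] min rows 0.026419933841602117 | then TRAVEL [ -0.6 -19.   76.6] rows 1.8357786587345373
saucer scene [ 0.49814192 -0.40499695  0.012     ]
exp bottom px [283.96458062 105.71612609] exp cap [280.98414277  57.85752891]
```

View pics/s2c.png

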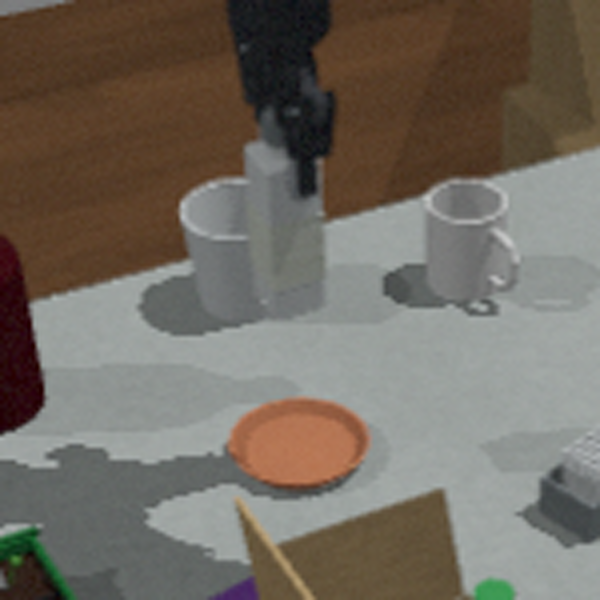

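>>> send_rows --motion '[{"gripper": 40,"travel": [0.5,-9,0],"rotation": [0,0,0]},{"gripper": 40,"travel": [0.5,-9,10],"rotation": [0,0,0]},{"gripper": 40,"travel": [0,0,20],"rotation": [0,0,0]},{"gripper": 40,"travel": [0,0,20],"rotation": [0,0,0]},{"gripper": 40,"travel": [0,0,20],"rotation": [0,0,0]},{"gripper": 40,"travel": [0,0,20],"rotation": [0,0,0]},{"gripper": 40,"travel": [0,0,20],"rotation": [0,0,0]},{"gripper": 40,"travel": [0,0,15],"rotation": [0,0,0]},{"gripper": 40,"travel": [0,0,10],"rotation": [0,0,0]},{"gripper": 40,"travel": [0,0,7],"rotation": [0,0,0]},{"gripper": 40,"travel": [0,0,3],"rotation": [0,0,0]},{"gripper": 40,"travel": [0,0,0],"rotation": [0,0,0]}]'

```text
t: 7.5
tcp_pos: [0.5003, -0.404, 0.1324]
tool_rot: [0.0, 1.0, 0.0, 0.0]
force: [-0.1, 0.5, -3.2]
finger_gap: 0.537
```

Run:
```python
from h import *
st()
rel([.499,-.4046,.112],tilt(0))
```

```text
t 7.5 tcp [ 0.5003 -0.404   0.1324] eul [[-1.0, 0.0, 0.0], [0.0, 1.0, 0.001], [-0.0, 0.001, -1.0]] F [-0.1  0.5 -3.2] gap 45.9
t 7.5 ROT first [ 0.  0. -0.] min rows 0.00592907342525483 | then TRAVEL [ 1.3 -0.6 20.4] rows 0.49037247692851915
```

>>> send_rows --motion '[{"gripper": 40,"travel": [1,0,3],"rotation": [0,0,0]},{"gripper": 40,"travel": [0,0,3],"rotation": [0,0,0]},{"gripper": 40,"travel": [0,0,3],"rotation": [0,0,0]},{"gripper": 40,"travel": [0,0,3],"rotation": [0,0,0]},{"gripper": 40,"travel": [0,0,1.5],"rotation": [0,0,0]},{"gripper": 40,"travel": [0,0,1.5],"rotation": [0,0,0]},{"gripper": 40,"travel": [0,0,0],"rotation": [0,0,0]}]'

```text
t: 8.08
tcp_pos: [0.4992, -0.4039, 0.1175]
tool_rot: [0.0, 1.0, 0.0, 0.0]
force: [0.3, -0.0, -2.9]
finger_gap: 0.537
```

>>> send_rows --motion '[{"gripper": 40,"travel": [0,0,1.5],"rotation": [0,0,0]},{"gripper": 40,"travel": [0,0,1.5],"rotation": [0,0,0]},{"gripper": 40,"travel": [0,0,1.5],"rotation": [0,0,0]},{"gripper": 40,"travel": [0,0,0],"rotation": [0,0,0]}]'

```text
t: 8.42
tcp_pos: [0.4994, -0.4042, 0.1136]
tool_rot: [0.0, 1.0, 0.0, 0.0]
force: [0.4, 0.6, -2.0]
finger_gap: 0.535
```

>>> send_rows --motion '[{"gripper": 40,"travel": [0,0,1],"rotation": [0,0,0]},{"gripper": 40,"travel": [0,0,1],"rotation": [0,0,0]},{"gripper": 40,"travel": [0,0,0],"rotation": [0,0,0]}]'

```text
t: 8.67
tcp_pos: [0.4998, -0.405, 0.1132]
tool_rot: [-0.0, 1.0, -0.001, 0.001]
force: [-0.8, -0.1, 6.1]
finger_gap: 0.536
```

>>> send_rows --motion '[{"gripper": 48,"travel": [0,0,0],"rotation": [0,0,0]},{"gripper": 52,"travel": [0,0,0],"rotation": [0,0,0]},{"gripper": 60,"travel": [0,0,0],"rotation": [0,0,0]},{"gripper": 70,"travel": [0,0,0],"rotation": [0,0,0]},{"gripper": 85,"travel": [0,0,0],"rotation": [0,0,0]},{"gripper": 85,"travel": [0,0,-5],"rotation": [0,0,0]},{"gripper": 85,"travel": [0,0,-15],"rotation": [0,0,0]},{"gripper": 85,"travel": [0,0,-25],"rotation": [0,0,0]},{"gripper": 85,"travel": [0,0,-30],"rotation": [0,0,0]},{"gripper": 85,"travel": [0,0,-30],"rotation": [0,0,0]},{"gripper": 85,"travel": [0,0,-30],"rotation": [0,0,0]},{"gripper": 85,"travel": [0,0,-15],"rotation": [0,0,0]}]'

```text
t: 9.67
tcp_pos: [0.5005, -0.4053, 0.266]
tool_rot: [0.0, 1.0, -0.002, 0.003]
force: [0.4, -0.5, 0.7]
finger_gap: 0.994
```

Run:
```python
from h import *
st()
im=cv2.cvtColor(manip.snapshot('scene'),cv2.COLOR_RGB2BGR); t=cv2.cvtColor(manip.snapshot('top'),cv2.COLOR_RGB2BGR)
cv2.imwrite('pics/v3.png',np.hstack([cv2.resize(im[60:260,210:410],(400,400),interpolation=cv2.INTER_CUBIC),cv2.resize(t[130:280,370:520],(400,400),interpolation=cv2.INTER_CUBIC)]))
print(proj('scene',[.499,-.405,.006]),proj('scene',[.499,-.405,.176]))
```

```text
t 9.67 tcp [ 0.5005 -0.4053  0.266 ] eul [[-1.0, 0.0, 0.005], [0.0, 1.0, -0.005], [-0.005, -0.005, -1.0]] F [ 0.4 -0.5  0.7] gap 84.9
[284.36903895 141.89534464] [281.71039338 101.28476461]
```

View pics/v3.png

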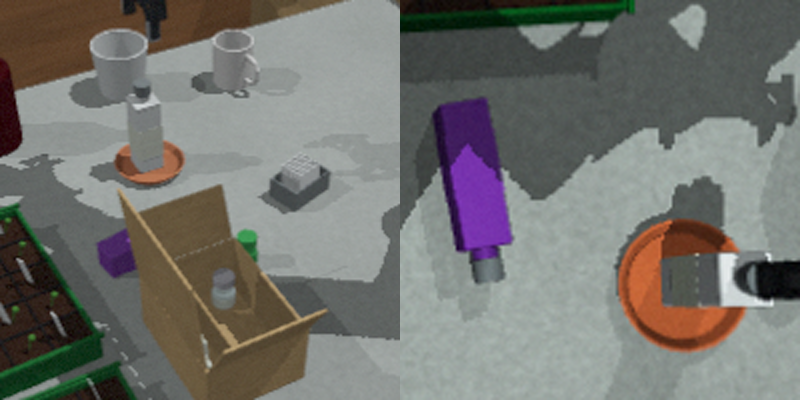

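The bottle stands upright in the saucer and has been released (scene panel, axis near (145,130); it matches the expected pixels). The flaps and lid are unchanged. Next is the right flap, pushed over from outside with closed fingers.

>>> send_rows --motion '[{"gripper": 85,"travel": [-10.6,29.4,2],"rotation": [0,0,0]},{"gripper": 0,"travel": [-10.6,29.4,2],"rotation": [0,0,0]},{"gripper": 0,"travel": [-10.6,29.4,2],"rotation": [0,0,0]},{"gripper": 0,"travel": [-10.6,29.4,2],"rotation": [0,0,0]},{"gripper": 0,"travel": [-10.6,29.4,2],"rotation": [0,0,0]},{"gripper": 0,"travel": [-10.6,29.4,2],"rotation": [0,0,0]},{"gripper": 0,"travel": [-10.6,29.4,2],"rotation": [0,0,0]},{"gripper": 0,"travel": [-10.6,29.4,2],"rotation": [0,0,0]},{"gripper": 0,"travel": [0,0,33],"rotation": [0,0,0]},{"gripper": 0,"travel": [0,0,33],"rotation": [0,0,0]},{"gripper": 0,"travel": [0,0,33],"rotation": [0,0,0]},{"gripper": 0,"travel": [0,0,0],"rotation": [0,0,0]}]'

```text
t: 10.77
tcp_pos: [0.5787, -0.1657, 0.1387]
tool_rot: [-0.0, 1.0, 0.004, -0.007]
force: [-0.6, 0.6, 0.1]
finger_gap: 0.0
```

Run:
```python
from h import *
st(); rel([.585,-.04,.15],tilt(0))
```

```text
t 10.77 tcp [ 0.5787 -0.1657  0.1387] eul [[-1.0, -0.0, -0.014], [-0.0, 1.0, 0.008], [0.014, 0.008, -1.0]] F [-0.6  0.6  0.1] gap 0.0
t 10.77 ROT first [ 0.5 -0.8  0. ] min rows 0.11567213210910673 | then TRAVEL [ -6.3 125.7 -11.3] rows 3.0151772103299272
```

>>> send_rows --motion '[{"gripper": 0,"travel": [-2,6,-4],"rotation": [0,0,0]},{"gripper": 0,"travel": [-2,11,-4],"rotation": [0,0,0]},{"gripper": 0,"travel": [0,11,0],"rotation": [0,0,0]},{"gripper": 0,"travel": [0,11,0],"rotation": [0,0,0]},{"gripper": 0,"travel": [0,11,0],"rotation": [0,0,0]},{"gripper": 0,"travel": [0,11,0],"rotation": [0,0,0]},{"gripper": 0,"travel": [0,11,0],"rotation": [0,0,0]},{"gripper": 0,"travel": [0,11,0],"rotation": [0,0,0]},{"gripper": 0,"travel": [0,11,0],"rotation": [0,0,0]},{"gripper": 0,"travel": [0,11,0],"rotation": [0,0,0]},{"gripper": 0,"travel": [0,11,0],"rotation": [0,0,0]},{"gripper": 0,"travel": [0,10,0],"rotation": [0,0,0]}]'

```text
t: 11.77
tcp_pos: [0.588, -0.0417, 0.1543]
tool_rot: [0.0, 1.0, 0.0, -0.0]
force: [0.1, 0.2, 0.3]
finger_gap: -0.0
```

Run:
```python
from h import *
st(); rel([.585,-.0215,.112],tilt(0))
```

```text
t 11.77 tcp [ 0.588  -0.0417  0.1543] eul [[-1.0, 0.0, -0.0], [0.0, 1.0, 0.001], [0.0, 0.001, -1.0]] F [0.1 0.2 0.3] gap -0.0
t 11.77 ROT first [ 0. -0. -0.] min rows 0.005114263038528679 | then TRAVEL [ 3.  20.2 42.3] rows 1.0147042965975577
```

>>> send_rows --motion '[{"gripper": 0,"travel": [0,2.5,4.4],"rotation": [0,0,0]},{"gripper": 0,"travel": [0,2.5,4.4],"rotation": [0,0,0]},{"gripper": 0,"travel": [0,2.5,4.4],"rotation": [0,0,0]},{"gripper": 0,"travel": [0,2.5,4.4],"rotation": [0,0,0]},{"gripper": 0,"travel": [0,2.5,4.4],"rotation": [0,0,0]},{"gripper": 0,"travel": [0,2.5,4.4],"rotation": [0,0,0]},{"gripper": 0,"travel": [0,2.5,4.4],"rotation": [0,0,0]},{"gripper": 0,"travel": [0,2.5,4.4],"rotation": [0,0,0]},{"gripper": 0,"travel": [0,0,4.4],"rotation": [0,0,0]},{"gripper": 0,"travel": [0,0,2],"rotation": [0,0,0]},{"gripper": 0,"travel": [0,0,1],"rotation": [0,0,0]},{"gripper": 0,"travel": [0,0,0],"rotation": [0,0,0]}]'

```text
t: 12.77
tcp_pos: [0.5879, -0.0228, 0.1115]
tool_rot: [0.0, 1.0, 0.0, -0.0]
force: [-0.3, 0.6, 0.5]
finger_gap: 0.004
```

Run:
```python
from h import *
st()
im=cv2.cvtColor(manip.snapshot('scene'),cv2.COLOR_RGB2BGR); t=cv2.cvtColor(manip.snapshot('top'),cv2.COLOR_RGB2BGR)
cv2.imwrite('pics/v4.png',np.hstack([cv2.resize(im[120:280,240:400],(400,400),interpolation=cv2.INTER_CUBIC),cv2.resize(t[130:270,230:370],(400,400),interpolation=cv2.INTER_CUBIC)]))
```

```text
t 12.77 tcp [ 0.5879 -0.0228  0.1115] eul [[-1.0, 0.0, -0.0], [0.0, 1.0, 0.001], [0.0, 0.001, -1.0]] F [-0.3  0.6  0.5] gap 0.4
```

View pics/v4.png

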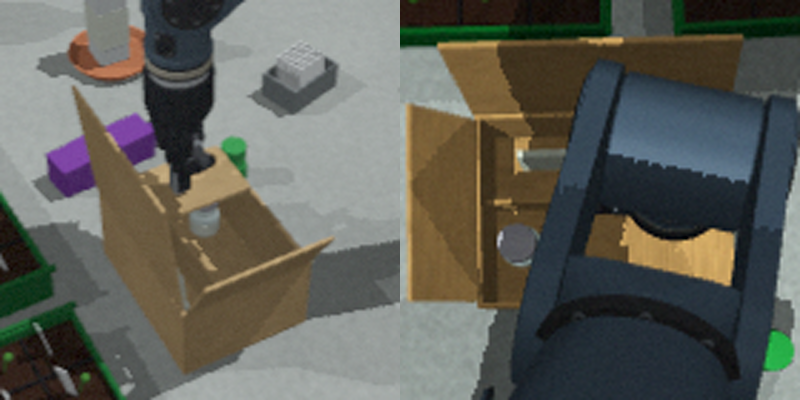

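The right flap is folded down under the fingertip and the left flap is still open. I'll press slightly more, then go over to the left.

>>> send_rows --motion '[{"gripper": 0,"travel": [0,0,1.5],"rotation": [0,0,0]},{"gripper": 0,"travel": [0,0,1.5],"rotation": [0,0,0]},{"gripper": 0,"travel": [0,0,0],"rotation": [0,0,0]}]'

```text
t: 13.12
tcp_pos: [0.5883, -0.0229, 0.1089]
tool_rot: [0.0, 1.0, 0.0, 0.0]
force: [-0.2, 0.2, 0.9]
finger_gap: -0.0
```

>>> send_rows --motion '[{"gripper": 0,"travel": [0,0,-20],"rotation": [0,0,0]},{"gripper": 0,"travel": [0,0,-40],"rotation": [0,0,0]},{"gripper": 0,"travel": [0,0,-40],"rotation": [0,0,0]},{"gripper": 0,"travel": [0,0,-40],"rotation": [0,0,0]},{"gripper": 0,"travel": [0,36,0],"rotation": [0,0,0]},{"gripper": 0,"travel": [0,36,0],"rotation": [0,0,0]},{"gripper": 0,"travel": [0,36,0],"rotation": [0,0,0]},{"gripper": 0,"travel": [0,36,0],"rotation": [0,0,0]},{"gripper": 0,"travel": [0,36,0],"rotation": [0,0,0]},{"gripper": 0,"travel": [0,36,0],"rotation": [0,0,0]},{"gripper": 0,"travel": [0,36,0],"rotation": [0,0,0]},{"gripper": 0,"travel": [0,0,0],"rotation": [0,0,0]}]'

```text
t: 14.12
tcp_pos: [0.5873, 0.2355, 0.249]
tool_rot: [-0.003, 1.0, 0.002, 0.001]
force: [-0.1, -0.6, -0.5]
finger_gap: 0.002
```

>>> send_rows --motion '[{"gripper": 0,"travel": [0,0,32],"rotation": [0,0,0]},{"gripper": 0,"travel": [0,0,32],"rotation": [0,0,0]},{"gripper": 0,"travel": [0,0,32],"rotation": [0,0,0]},{"gripper": 0,"travel": [0,0,0],"rotation": [0,0,0]},{"gripper": 0,"travel": [0,-8,0],"rotation": [0,0,0]},{"gripper": 0,"travel": [0,-10,0],"rotation": [0,0,0]},{"gripper": 0,"travel": [0,-11,0],"rotation": [0,0,0]},{"gripper": 0,"travel": [0,-11,0],"rotation": [0,0,0]},{"gripper": 0,"travel": [0,-11,0],"rotation": [0,0,0]},{"gripper": 0,"travel": [0,-11,0],"rotation": [0,0,0]},{"gripper": 0,"travel": [0,-11,0],"rotation": [0,0,0]},{"gripper": 0,"travel": [0,-11,0],"rotation": [0,0,0]}]'

```text
t: 15.12
tcp_pos: [0.5886, 0.1439, 0.1536]
tool_rot: [0.0, 1.0, 0.0, 0.001]
force: [-0.3, 1.8, -1.0]
finger_gap: -0.002
```

>>> send_rows --motion '[{"gripper": 0,"travel": [0,-11,0],"rotation": [0,0,0]},{"gripper": 0,"travel": [0,-11,0],"rotation": [0,0,0]},{"gripper": 0,"travel": [0,-11,0],"rotation": [0,0,0]},{"gripper": 0,"travel": [0,-8,0],"rotation": [0,0,0]},{"gripper": 0,"travel": [0,-6,0],"rotation": [0,0,0]},{"gripper": 0,"travel": [0,0,0],"rotation": [0,0,0]}]'

```text
t: 15.62
tcp_pos: [0.5883, 0.0965, 0.1529]
tool_rot: [0.001, 1.0, -0.0, 0.0]
force: [0.6, 0.2, 0.6]
finger_gap: -0.001
```

>>> send_rows --motion '[{"gripper": 0,"travel": [0,-1.5,5],"rotation": [0,0,0]},{"gripper": 0,"travel": [0,-1.5,5],"rotation": [0,0,0]},{"gripper": 0,"travel": [0,-1.5,5],"rotation": [0,0,0]},{"gripper": 0,"travel": [0,-1.5,5],"rotation": [0,0,0]},{"gripper": 0,"travel": [0,-1.5,5],"rotation": [0,0,0]},{"gripper": 0,"travel": [0,-1.5,5],"rotation": [0,0,0]},{"gripper": 0,"travel": [0,-1.5,5],"rotation": [0,0,0]},{"gripper": 0,"travel": [0,-1.5,5],"rotation": [0,0,0]},{"gripper": 0,"travel": [0,0,2],"rotation": [0,0,0]},{"gripper": 0,"travel": [0,0,1.5],"rotation": [0,0,0]},{"gripper": 0,"travel": [0,0,0.5],"rotation": [0,0,0]},{"gripper": 0,"travel": [0,0,0],"rotation": [0,0,0]}]'

```text
t: 16.62
tcp_pos: [0.5881, 0.0861, 0.1088]
tool_rot: [0.0, 1.0, 0.0, 0.0]
force: [-0.2, -0.2, -0.0]
finger_gap: -0.001
```

Run:
```python
from h import *
st()
```

```text
t 16.62 tcp [0.5881 0.0861 0.1088] eul [[-1.0, 0.0, 0.0], [0.0, 1.0, 0.001], [-0.0, 0.001, -1.0]] F [-0.2 -0.2 -0. ] gap -0.1
```

Both flaps are down. Now I'll go over and behind the lid.

>>> send_rows --motion '[{"gripper": 0,"travel": [0,0,-20],"rotation": [0,0,0]},{"gripper": 0,"travel": [0,0,-40],"rotation": [0,0,0]},{"gripper": 0,"travel": [0,-18,-40],"rotation": [0,0,0]},{"gripper": 0,"travel": [0,-18,-40],"rotation": [0,0,0]},{"gripper": 0,"travel": [0,-18,-40],"rotation": [0,0,0]},{"gripper": 0,"travel": [0,0,-30],"rotation": [0,0,0]},{"gripper": 0,"travel": [-25,0,0],"rotation": [0,0,0]},{"gripper": 0,"travel": [-30,0,0],"rotation": [0,0,0]},{"gripper": 0,"travel": [-30,0,0],"rotation": [0,0,0]},{"gripper": 0,"travel": [-30,0,0],"rotation": [0,0,0]},{"gripper": 0,"travel": [-30,0,0],"rotation": [0,0,0]},{"gripper": 0,"travel": [0,0,0],"rotation": [0,0,0]}]'

```text
t: 17.62
tcp_pos: [0.7375, 0.0343, 0.3113]
tool_rot: [0.0, 1.0, 0.0, 0.002]
force: [0.3, 0.3, -0.8]
finger_gap: -0.001
```

Run:
```python
from h import *
st()
im=cv2.cvtColor(manip.snapshot('scene'),cv2.COLOR_RGB2BGR); t=cv2.cvtColor(manip.snapshot('top'),cv2.COLOR_RGB2BGR)
cv2.imwrite('pics/v5.png',np.hstack([cv2.resize(im[100:280,230:410],(400,400),interpolation=cv2.INTER_CUBIC),cv2.resize(t[110:270,220:380],(400,400),interpolation=cv2.INTER_CUBIC)]))
rel([.735,.032,.21],tilt(0))
```

```text
t 17.62 tcp [0.7375 0.0343 0.3113] eul [[-1.0, 0.0, 0.004], [0.0, 1.0, 0.0], [-0.004, 0.0, -1.0]] F [ 0.3  0.3 -0.8] gap -0.0
t 17.72 ROT first [ 0.  -0.1 -0. ] min rows 0.011426336966875316 | then TRAVEL [ -1.8  -2.8 101.7] rows 2.4387240445304905
```

View pics/v5.png

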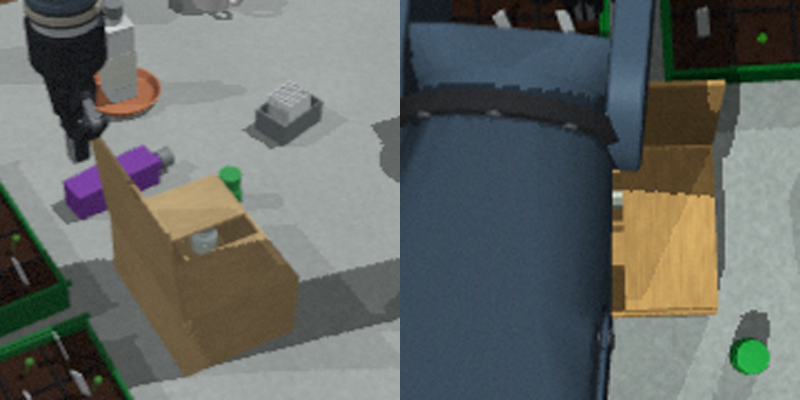

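Both flaps lie flat and the fingertip (scene panel ~(78,155)) is behind and beside the top edge of the lid, which is still up. I'll descend and sweep the lid toward the robot.

>>> send_rows --motion '[{"gripper": 0,"travel": [-3,0,35],"rotation": [0,0,0]},{"gripper": 0,"travel": [0,0,35],"rotation": [0,0,0]},{"gripper": 0,"travel": [0,0,34],"rotation": [0,0,0]},{"gripper": 0,"travel": [0,0,0],"rotation": [0,0,0]},{"gripper": 0,"travel": [8,0,0],"rotation": [0,0,0]},{"gripper": 0,"travel": [10,0,0],"rotation": [0,0,0]},{"gripper": 0,"travel": [10,0,0],"rotation": [0,0,0]},{"gripper": 0,"travel": [10,0,0],"rotation": [0,0,0]},{"gripper": 0,"travel": [10,0,0],"rotation": [0,0,0]},{"gripper": 0,"travel": [10,0,0],"rotation": [0,0,0]},{"gripper": 0,"travel": [10,0,0],"rotation": [0,0,0]},{"gripper": 0,"travel": [10,0,0],"rotation": [0,0,0]}]'

```text
t: 18.72
tcp_pos: [0.6591, 0.0347, 0.2136]
tool_rot: [0.0, 1.0, -0.0, 0.004]
force: [0.2, -0.2, 0.1]
finger_gap: -0.002
```

>>> send_rows --motion '[{"gripper": 0,"travel": [10,0,0],"rotation": [0,0,0]},{"gripper": 0,"travel": [10,0,0],"rotation": [0,0,0]},{"gripper": 0,"travel": [10,0,0],"rotation": [0,0,0]},{"gripper": 0,"travel": [10,0,0],"rotation": [0,0,0]},{"gripper": 0,"travel": [10,0,0],"rotation": [0,0,0]},{"gripper": 0,"travel": [10,0,0],"rotation": [0,0,0]},{"gripper": 0,"travel": [7,0,0],"rotation": [0,0,0]},{"gripper": 0,"travel": [0,0,0],"rotation": [0,0,0]}]'

```text
t: 19.38
tcp_pos: [0.5906, 0.0349, 0.212]
tool_rot: [0.0, 1.0, -0.0, 0.002]
force: [-0.6, -0.0, -0.1]
finger_gap: 0.001
```

Run:
```python
from h import *
st(); rel([.558,.032,.118],tilt(0))
```

```text
t 19.38 tcp [0.5906 0.0349 0.212 ] eul [[-1.0, 0.0, 0.004], [0.0, 1.0, -0.0], [-0.004, -0.0, -1.0]] F [-0.6 -0.  -0.1] gap 0.1
t 19.38 ROT first [-0.   0.2 -0. ] min rows 0.03238837148240702 | then TRAVEL [32.6 -2.9 94. ] rows 2.2547734758092544
```

>>> send_rows --motion '[{"gripper": 0,"travel": [3,0,9],"rotation": [0,0,0]},{"gripper": 0,"travel": [3,0,9],"rotation": [0,0,0]},{"gripper": 0,"travel": [3,0,9],"rotation": [0,0,0]},{"gripper": 0,"travel": [3,0,9],"rotation": [0,0,0]},{"gripper": 0,"travel": [3,0,9],"rotation": [0,0,0]},{"gripper": 0,"travel": [3,0,9],"rotation": [0,0,0]},{"gripper": 0,"travel": [3,0,9],"rotation": [0,0,0]},{"gripper": 0,"travel": [3,0,9],"rotation": [0,0,0]},{"gripper": 0,"travel": [3,0,9],"rotation": [0,0,0]},{"gripper": 0,"travel": [3,0,8],"rotation": [0,0,0]},{"gripper": 0,"travel": [0,0,4],"rotation": [0,0,0]},{"gripper": 0,"travel": [0,0,2],"rotation": [0,0,0]}]'

```text
t: 20.38
tcp_pos: [0.5605, 0.0349, 0.113]
tool_rot: [0.0, 1.0, 0.0, -0.001]
force: [-0.6, -0.1, 0.3]
finger_gap: -0.002
```

>>> send_rows --motion '[{"gripper": 0,"travel": [0,0,1.5],"rotation": [0,0,0]},{"gripper": 0,"travel": [0,0,1.5],"rotation": [0,0,0]},{"gripper": 0,"travel": [0,0,0],"rotation": [0,0,0]}]'

```text
t: 20.63
tcp_pos: [0.5613, 0.0348, 0.112]
tool_rot: [0.0, 1.0, 0.0, 0.0]
force: [-1.4, -0.5, 4.6]
finger_gap: -0.0
```

>>> send_rows --motion '[{"gripper": 0,"travel": [0,0,1],"rotation": [0,0,0]},{"gripper": 0,"travel": [0,0,1],"rotation": [0,0,0]},{"gripper": 0,"travel": [0,0,0],"rotation": [0,0,0]}]'

```text
t: 20.88
tcp_pos: [0.5613, 0.0348, 0.1117]
tool_rot: [-0.0, 1.0, 0.0, 0.001]
force: [-4.9, 0.1, 14.8]
finger_gap: -0.004
```

>>> send_rows --motion '[{"gripper": 0,"travel": [0,0,-10],"rotation": [0,0,0]},{"gripper": 0,"travel": [0,0,-30],"rotation": [0,0,0]},{"gripper": 0,"travel": [0,0,-40],"rotation": [0,0,0]},{"gripper": 0,"travel": [0,0,-40],"rotation": [0,0,0]},{"gripper": 0,"travel": [0,40,-30],"rotation": [0,0,0]},{"gripper": 0,"travel": [15,40,0],"rotation": [0,0,0]},{"gripper": 0,"travel": [15,40,0],"rotation": [0,0,0]},{"gripper": 0,"travel": [15,40,0],"rotation": [0,0,0]},{"gripper": 0,"travel": [15,40,0],"rotation": [0,0,0]},{"gripper": 0,"travel": [15,40,0],"rotation": [0,0,0]},{"gripper": 0,"travel": [15,40,0],"rotation": [0,0,0]},{"gripper": 0,"travel": [0,0,0],"rotation": [0,0,0]}]'

```text
t: 21.88
tcp_pos: [0.4703, 0.3087, 0.2548]
tool_rot: [-0.003, 1.0, 0.002, 0.0]
force: [-0.4, -0.4, -0.5]
finger_gap: 0.007
```

Run:
```python
from h import *
st()
im=cv2.cvtColor(manip.snapshot('scene'),cv2.COLOR_RGB2BGR); t=cv2.cvtColor(manip.snapshot('top'),cv2.COLOR_RGB2BGR)
cv2.imwrite('pics/v6.png',np.hstack([cv2.resize(im[90:290,220:420],(400,400),interpolation=cv2.INTER_CUBIC),cv2.resize(t[110:290,100:520],(400,171*1),interpolation=cv2.INTER_CUBIC) if 0 else cv2.resize(t[80:290,230:440],(400,400))]))
```

```text
t 21.88 tcp [0.4703 0.3087 0.2548] eul [[-1.0, -0.007, 0.001], [-0.007, 1.0, 0.005], [-0.001, 0.005, -1.0]] F [-0.4 -0.4 -0.5] gap 0.6
```

View pics/v6.png

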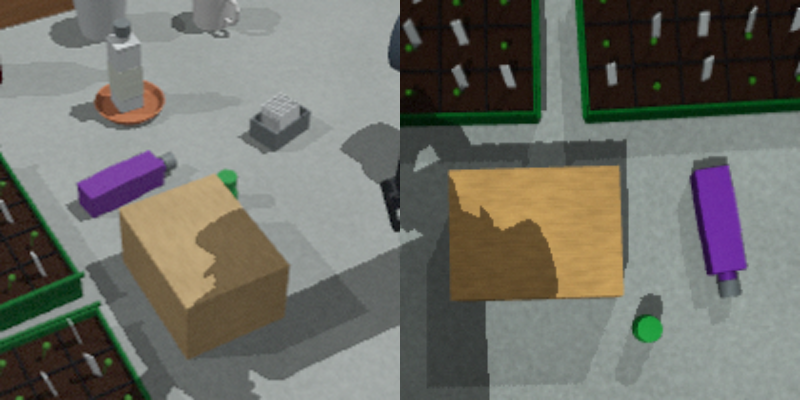

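The lid lies flush and the bottle stands in the saucer.

```bash
python3 -c "
from station import manip
s=manip.sense();print(s['t'],s['qd'].round(3));print(manip.sign_off())"
```

```text
21.9833 [-0.058 -0.001  0.005 -0.012 -0.002 -0.001]
the job is handed in; nothing more can be done
None
```

The job is done and handed in at about 22 s of the 72 s allowed; the hand-in gave no verdict.

- **Bottle:** I pulled it out along its own axis, set it upright in the saucer and let go. The force when it touched down was about 6 N. It was placed within a few millimetres of the saucer's middle, and the last picture shows it upright and released.
- **Carton:** I folded the right flap, then the left, then the lid. The fingertip ended at flap-top height (0.109 m) on both flaps, but with almost no contact force, so I judged them flat from the height and the picture. On the lid it met resistance at 0.112 m, the closed height, and pressed with at most about 15 N. The last picture shows the lid lying flat.
- **Jars and pot:** I didn't touch the jars. I couldn't see them under the closed lid, and the last crops left out the pot, so neither was re-checked at the end. The arm's planned path stayed clear of the pot.
- **Disagreement:** the wrist camera put the bottle about 5–6 mm from where the top view did, probably because the arm was still settling. I aimed between the two and the grip closed on the bottle's full 46 mm width.

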